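Slide the sensor carriage home in its matching nest

TASK

Slide the loose sensor carriage along the bench, nose first, into the one nest whose back has the same pointed shape as the carriage's nose, until it is fully home against the back of that nest. Keep it flat on the bench all the way (do not lift or tip it), and leave the cup, the thumb knob and the screwdriver where they are.

Things in the scene. Friction and masses are not known exactly. Their poses are not given: they have to be found in the camera images.
- carriage: Loose aluminium plate lying flat, 0.3-0.6 kg. From above a pentagon 98 x 76 mm, 22 thick: flat back at x=-40, flat sides y=+-38 from x=-40 to +20, then a 90 degree nose, tip x=+58. Origin on its underside, under the centre of mass within 2 mm; x to the nose, z up. A dark red sensor box (46 x 22 mm) on top, up to 42 mm. Nose starts within 30 degrees of +x, away from the robot.
- nest_pointed: Matching nest: fixed aluminium wall frame 20 mm high, 10 thick, no floor. Origin: at bench level, where the carriage's origin is when home, x axes then agree; opens to -x, towards the robot. Inner sides y=+-41.5 mm (3.5 play each side) from x=-36 to +16, flaring to y=+-52 at x=-62; the back is a 90 degree V, bottom at x=+58. Home, the carriage's back is at x=-40. 8 mm high lugs reach y=+-67.
- nest_round: Not for this carriage: a fixed nest of the same make and mouth, its back a shallow round arc, bottom at x=+36 mm. Axes as the other nests; opens to -x.
- nest_square: Not for this carriage: a fixed nest of the same make and mouth, its back a straight wall at x=+30 mm. Axes as the other nests; opens to -x. The three nests stand in a row beyond the carriage, in any order, each turned up to 7 degrees.
- cup: Bystander: white plastic cup standing upright, 84 mm across the rim, 100 mm high, origin under its centre. Leave it alone.
- knob: Bystander: small steel thumb knob standing on its head, 32 mm across, 40 mm high, origin under its centre. Leave it alone.
- driver: Bystander: screwdriver lying on the bench, about 200 mm long, origin under its middle. Leave it alone.
There are look-alikes about, which are no part of the job. Leave any green or purple look-alike of the carriage alone.

How it is judged (in metres and radians):
At the end, for the whole second after the job is handed in: The carriage is at rest, flat on the bench, in the nest with the pointed back: within 6 mm of fully home (8 mm overall) and within 4.5 degrees of the nest's direction (x of carriage in the frame of nest_pointed above -0.006 m and horizontal distance between carriage and nest_pointed below 0.008 m and angle between the x axis of carriage and the x axis of nest_pointed, either way round below 0.08 rad and height (world z) of carriage below 0.004 m and angle between carriage's own z axis and vertical below 0.06 rad and linear speed of carriage below 0.01 m/s); the robot touches nothing.
It fails at once if the carriage is lifted more than 15 mm off the bench (height (world z) of carriage above 0.015 m).
It fails at once if the carriage is tipped by more than 15 degrees (angle between carriage's own z axis and vertical above 0.26 rad).
It fails at once if the cup is moved more than 30 mm (distance of cup from where it was at the start of the episode above 0.03 m).
It fails at once if the thumb knob is moved more than 30 mm (distance of knob from where it was at the start of the episode above 0.03 m).
It fails at once if the screwdriver is moved more than 30 mm (distance of driver from where it was at the start of the episode above 0.03 m).
It also fails if it takes over 61 s, if anything falls off the work surface, if the arm or the gripper's body presses on something with over 40 N, if the wrist force passes 120 N, or if a joint passes its speed limit or range.

ROBOT

A 6-joint arm with a two-finger parallel gripper is mounted at the origin on the work surface. World frame = base frame: x ahead of the robot, y to its left, z up, the work surface at z = 0. Lengths are in m, angles in degrees, forces in N, time in s.
With the tool pointing down it reaches from about 0.35 to 0.725 m from the base axis. Payload 6 kg.
Tool frame: the origin (TCP) lies at the centre of the arm's flange, where the gripper is bolted on; the fingertips stand 173 mm ahead of it and the grasp point (between the pads) lies 155 mm ahead of it (arm.tcp_to_grasp is the distance from the TCP to the grasp point, in m); z points along the fingers, y is the line along which they close (so a half turn about z gives the same grasp; the last joint's range is limited). The gripper opens to 85 mm and grips with 20 to 120 N. Pads are 22 mm wide; open, the fingers measure 114 mm over their backs; the gripper's body (76 mm by 85 mm) begins 54 mm behind the grasp point. The pads swing forward as they close: fully open they stand 13 mm farther back than shut.
Start: joints at [86.557, 2.303, 4.859, 0, -92.561, -19.12], TCP at [0.23, 0.554, 0.405] pointing down, gripper open.
Joint ranges: [-146.85, 146.85], [-73.84, 115.35], [-62.03, 85.46], [-188.31, 113.3], [-161.28, -10.13], [-171.36, 171.36]. Speed limits (degrees/s): [147.25, 147.25, 172.46, 180, 180, 180].

INTERFACE

Orientations are given as a 3x3 rotation matrix whose columns are the frame's x, y, z axes.
In Python, from station import arm gives the robot as it stands. The module is installed in compiled form; this text tells all that it offers. Calls block until the motion is done:
- arm.move_ptp(position, orientation): joint-space move of the TCP to a pose.
- arm.move_straight(position, rate=0.15, frame=None, contact_N=None): straight line of the TCP; frame=None keeps the orientation; rate is the mean speed in m/s. With contact_N (N) it stops when the force on the tool has changed by that much, and returns True; else False.
- arm.goto_joints(angles): joint-space move.
- arm.grip(opening, squeeze=None): opening from 0.0 (shut) to 1.0 (fully open); squeeze is the grip in N (None keeps the last); returns when the fingers have stopped.
- arm.hold(seconds).
- arm.solve_ik(position, orientation): joint angles nearest the present ones, or None.
- arm.observe(): the state.
- arm.read_camera(name): name is "scene" or "top" or "wrist"; returns (picture, depth): 480x640x3 uint8, red, green, blue; 480x640 float32, m along the optical axis (not along the pixel's ray), 0 where there is no reading.
- arm.camera_model(name): a dict with "intrinsics" (3x3 intrinsics, pixels), "rvec" (rotation vector, rad) and "tvec" (3), from world to camera coordinates, as OpenCV has them. Camera axes: x right, y down, z forward; pixel columns grow to the right and rows downward; lengths in m; the calibration is good to about 2 mm. The wrist camera is an equidistant fisheye: a pixel r from the principal point sees the ray r / f radians off the axis. A picture is of the moment at which its call begins: read the wrist's pose just before it. camera_model takes no time and is no camera call; for the wrist camera it gives the pose at the moment of the call.
A pose or a line that the arm cannot do raises arm.IKError and nothing moves.
- arm.sign_off(): hands the job in; it is judged then, once.
The state is a dict: "clock": time; "qpos": joint angles; "joint_velocities": joint speeds; "tau": joint torques, N m; "ee_pos": TCP position; "ee_rot": TCP orientation; "contact_force": force on the tool from outside, world axes, zero at the start; "ft_torque": the same for the moment, N m; "grip_width": opening from 0.0 (shut) to 1.0 (fully open); "gripper_force": force on a finger pad.
Only numpy, scipy, OpenCV 4.12 (cv2) and the standard library are available. Lean on these libraries where they do the work, as an engineer would, in place of code of your own. Each camera call takes 0.05 s, during which the arm holds its last target. There are 200 camera calls.

## Working session

There is one attempt and no reset: what is moved stays moved. The work goes in short steps, each a Python script; the robot and the scene stay as the last script left them, time stands still between calls to the robot, and variables do not carry over. Pictures are saved under pics/ and viewed, at most 10 in all, crops included, and the job is handed in when it is done.

```bash
mkdir -p pics
python3 - <<'E'
from station import arm
import cv2,numpy as np
for n in("top","scene"):
    p,d=arm.read_camera(n); cv2.imwrite(f"pics/{n}0.png",p[:,:,::-1]); np.savez(f"{n}0.npz",p=p,d=d)
    m=arm.camera_model(n); print(n,m, -cv2.Rodrigues(np.array(m['rvec']))[0].T@np.array(m['tvec']).ravel())
print(arm.observe()['clock'])
E
```

```text
top {'intrinsics': array([[460.17716296,   0.        , 321.61756362],
       [  0.        , 460.17716296, 241.49703072],
       [  0.        ,   0.        ,   1.        ]]), 'rvec': array([ 2.22145405, -2.18521317,  0.04861216]), 'tvec': array([-0.0134252 ,  0.47202001,  0.94103382])} [ 0.43430264 -0.00189182  0.959117  ]
scene {'intrinsics': array([[433.34930349,   0.        , 323.18472295],
       [  0.        , 433.34930349, 237.93084828],
       [  0.        ,   0.        ,   1.        ]]), 'rvec': array([ 2.04309238,  0.8392223 , -0.43843171]), 'tvec': array([-0.34330783, -0.18366351,  1.15116318])} [ 0.98251946 -0.50829796  0.50304863]
0.1
```

View pics/top0.png

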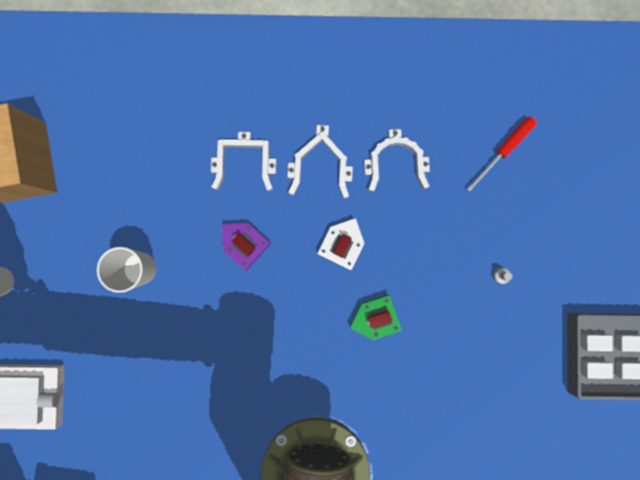

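View pics/scene0.png

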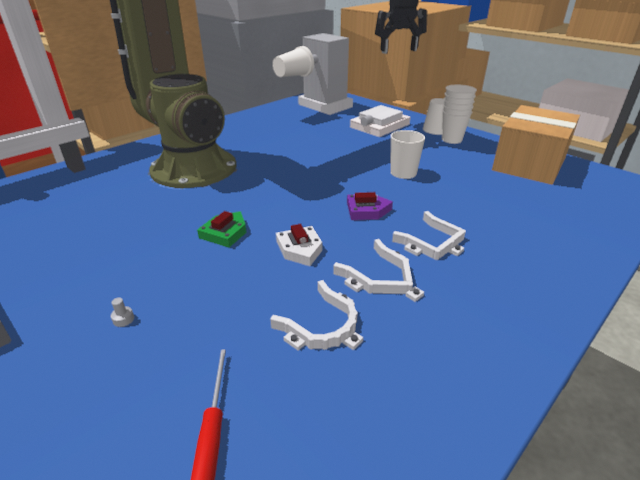

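The white carriage is at about (342,243) with its nose up-right. The pointed nest is the middle one, with its V bottom near (322,135). Next I measure both.

```bash
cat > h.py <<'E'
import cv2,numpy as np
from station import arm
def rays(n,px,z,m=None):
    m=m or arm.camera_model(n); K=m['intrinsics']; R=cv2.Rodrigues(np.array(m['rvec']))[0]; t=np.array(m['tvec']).ravel()
    px=np.asarray(px,float).reshape(-1,2); a=(px-[K[0,2],K[1,2]])/[K[0,0],K[1,1]]
    if n=='wrist':
        th=np.linalg.norm(a,axis=1,keepdims=True); v=np.hstack([a/np.maximum(th,1e-9)*np.sin(th),np.cos(th)])
    else: v=np.hstack([a,np.ones((len(a),1))])
    C=-R.T@t; d=v@R; return (C+d*((z-C[2])/d[:,2])[:,None])[:,:2]
def fit(model,pts):  # rigid 2D: pts = R model + t
    mm,pm=model.mean(0),pts.mean(0); A=model-mm; B=pts-pm
    th=np.arctan2((A[:,0]*B[:,1]-A[:,1]*B[:,0]).sum(),(A*B).sum()); c,s=np.cos(th),np.sin(th); R=np.array([[c,-s],[s,c]])
    t=pm-R@mm; return t,np.degrees(th),np.linalg.norm(pts-(model@R.T+t),axis=1)
PENT=np.array([[58,0],[20,38],[-40,38],[-40,-38],[20,-38]])/1000
def white(p): 
    h=cv2.cvtColor(p,cv2.COLOR_RGB2HSV); return ((h[...,1]<70)&(h[...,2]>120)).astype(np.uint8)
def red(p):
    h=cv2.cvtColor(p,cv2.COLOR_RGB2HSV); return (((h[...,0]<8)|(h[...,0]>172))&(h[...,1]>120)&(h[...,2]>25)).astype(np.uint8)
def blob(m,px,py):
    n,l,s,c=cv2.connectedComponentsWithStats(m); i=min(range(1,n),key=lambda i:np.hypot(*(c[i]-[px,py]))+(1e4 if s[i,4]<60 else 0)); return (l==i).astype(np.uint8)
def contour(b): return max(cv2.findContours(b,cv2.RETR_EXTERNAL,cv2.CHAIN_APPROX_NONE)[0],key=cv2.contourArea)
def carriage(n,b,m=None):
    hull=cv2.convexHull(contour(b)); q=cv2.approxPolyN(hull,5,ensure_convex=True).reshape(-1,2)
    P=rays(n,q,.022,m); best=None
    for k in range(5):
        for f in (1,-1):
            r=fit(PENT,np.roll(P[::f],k,0))
            if best is None or r[2].sum()<best[2].sum(): best=r
    return best
E
python3 - <<'E'
from h import *
p=np.load('top0.npz')['p']
w=white(p)
b=blob(w|red(p),342,243); print('car',carriage('top',b),b.sum())
r=blob(red(p)*b,342,243); R=cv2.minAreaRect(rays('top',contour(r),.042).astype(np.float32)); print('box',R)
nb=blob(w,322,160); c=contour(nb); print('nest px',cv2.boundingRect(c),nb.sum())
q=cv2.approxPolyDP(c,2,True).reshape(-1,2); print(np.c_[q,rays('top',q,.0)*1e3,rays('top',q,.02)*1e3].round(0).astype(int))
v=cv2.resize(p[110:280,270:430],None,fx=3.5,fy=3.5,interpolation=cv2.INTER_CUBIC); cv2.imwrite('pics/c1.png',v[:,:,::-1])
E
```

```text
car (array([ 0.46858411, -0.04725937]), np.float64(-25.42474408868276), array([0.00208867, 0.00149933, 0.00140728, 0.0015223 , 0.00191019])) 1403
box ((0.4639899730682373, -0.04648652672767639), (0.020488515496253967, 0.04018580541014671), 64.36980438232422)
nest px (287, 125, 66, 73) 1258
[[317 125 718   8 712   8]
 [316 135 697  10 691  10]
 [295 153 658  53 653  52]
 [295 161 641  53 636  52]
 [288 163 636  68 632  66]
 [287 176 609  69 605  68]
 [293 179 603  56 599  55]
 [288 191 577  66 574  65]
 [293 194 571  56 568  55]
 [299 183 594  44 591  43]
 [300 159 645  43 641  42]
 [322 140 686  -3 681  -3]
 [340 160 645 -42 640 -41]
 [339 187 587 -40 584 -39]
 [343 197 567 -49 564 -48]
 [347 197 567 -57 564 -56]
 [344 182 598 -51 595 -50]
 [351 180 603 -65 599 -64]
 [352 167 630 -67 626 -66]
 [345 165 634 -52 630 -51]
 [346 157 651 -54 647 -53]
 [327 137 693 -13 687 -13]
 [328 126 716 -15 710 -15]]
```

View pics/c1.png

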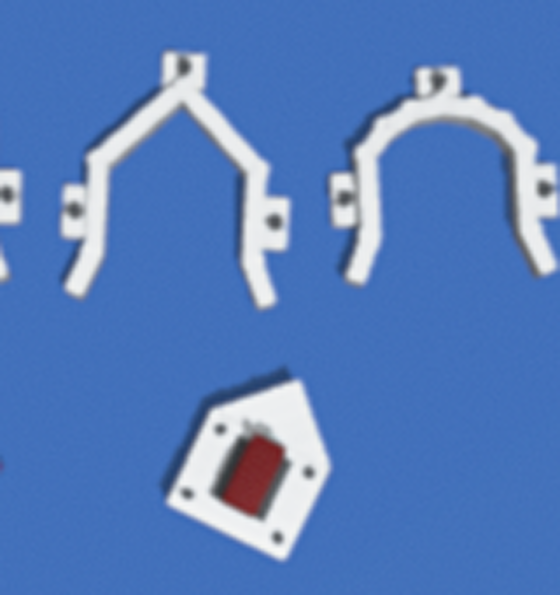

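The crop confirms it: the V-backed nest is centred, and the carriage nose is at crop (300,380). The box is aligned with the carriage axis. The nest origin is about (0.626, 0.000) at roughly -3°. Next I move above and refine with the wrist camera.

```bash
cat >> h.py <<'E'
def ori(deg,s=1):
    a=np.radians(deg); y=s*np.array([-np.sin(a),np.cos(a),0]); z=np.array([0,0,-1.]); return np.c_[np.cross(y,z),y,z]
E
python3 - <<'E'
from h import *
for s in(1,-1):
    print(s,[arm.solve_ik(p,ori(a,s)) for p,a in(((.53,-.02,.42),-15),((.464,-.046,.2),-25.5),((.622,0,.2),-3))])
s=min((1,-1),key=lambda s:abs(arm.solve_ik((.464,-.046,.2),ori(-25.5,s))[5]))
print(s)
arm.move_ptp((.5,-.03,.40),ori(-15,s)); 
m=arm.camera_model('wrist'); p,d=arm.read_camera('wrist'); cv2.imwrite('pics/w1.png',p[:,:,::-1]); np.savez('w1.npz',p=p,d=d,**m)
print(m, arm.observe()['clock'])
E
```

```text
1 [array([  19.58482359,   -8.19938727,   -3.65503252,    0.        ,
        -94.54435475, -124.58482359]), array([  19.26293221,  -14.87452223,  -32.50425483,    0.        ,
        -72.3702674 , -134.76293221]), array([  18.41614481,    9.66805787,   -8.80548606,    0.        ,
        -71.52645608, -111.41614481])]
-1 [array([ 19.58482359,  -8.19938727,  -3.65503252,   0.        ,
       -94.54435475,  55.41517641]), array([ 19.26293221, -14.87452223, -32.50425483,   0.        ,
       -72.3702674 ,  45.23706779]), array([ 18.41614481,   9.66805787,  -8.80548606,   0.        ,
       -71.52645608,  68.58385519])]
-1
{'intrinsics': array([[371.64829954,   0.        , 313.58740301],
       [  0.        , 371.64829954, 238.6239744 ],
       [  0.        ,   0.        ,   1.        ]]), 'rvec': array([-1.8014918 ,  2.34564651,  0.32288929]), 'tvec': array([0.10030022, 0.43960762, 0.50563025])} 2.4417
```

View pics/w1.png

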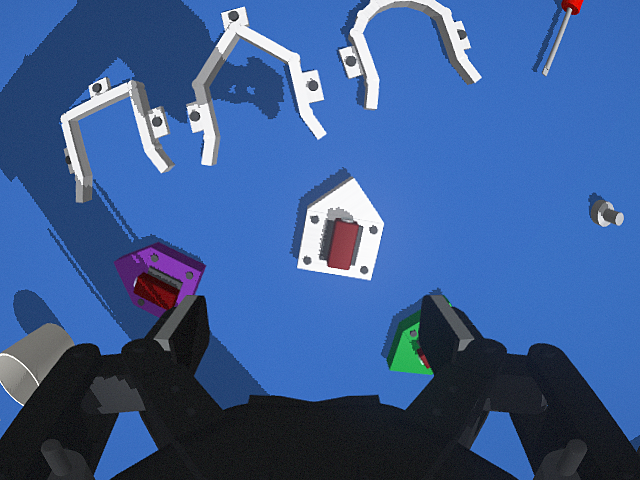

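The wrist view shows the carriage at (342,235) with its nose at (351,180), the pointed nest's apex at about (237,35), and the green and purple look-alikes clear of the box grasp.

Run:
```python
from h import *
f=np.load('w1.npz'); p=f['p']; m={k:f[k] for k in('intrinsics','rvec','tvec')}
w=cv2.cvtColor(p,cv2.COLOR_RGB2HSV); w=((w[...,1]<60)&(w[...,2]>90)).astype(np.uint8)
b=blob(w|red(p),340,235); b=cv2.morphologyEx(b,cv2.MORPH_OPEN,np.ones((5,5))); t,a,e=carriage('wrist',b,m); print('car',t,a,e)
r=blob(red(p),342,245); print('box',cv2.minAreaRect(rays('wrist',contour(r),.042,m).astype(np.float32)))
nb=blob(w,250,80); c=contour(nb); q=cv2.approxPolyDP(c,2.5,True).reshape(-1,2)
print(np.c_[q,rays('wrist',q,0,m)*1e3,rays('wrist',q,.02,m)*1e3].round(0).astype(int))
```

```text
car [ 0.46988446 -0.04963866] -25.003257655135513 [0.00142005 0.00276611 0.00152181 0.00153813 0.00040068]
box ((0.4649749994277954, -0.047840431332588196), (0.020437125116586685, 0.04439101740717888), 64.94227600097656)
[[244   7 717 -16 709 -17]
 [221  13 719   8 711   5]
 [225  31 698   9 691   6]
 [192  82 657  55 652  50]
 [196 100 637  56 633  50]
 [186 104 637  67 633  61]
 [189 117 623  68 620  62]
 [193 111 627  62 624  56]
 [192 117 622  65 619  59]
 [197 120 617  60 614  55]
 [190 119 621  67 618  61]
 [193 132 607  68 604  62]
 [204 131 604  57 602  51]
 [202 164 572  68 572  62]
 [216 162 570  53 570  48]
 [219 141 589  44 588  39]
 [208  86 647  40 643  35]
 [240  37 686  -4 680  -6]
 [288  62 646 -43 642 -43]
 [301 116 590 -41 589 -41]
 [317 138 565 -50 565 -50]
 [325 134 567 -59 567 -58]
 [308 105 599 -50 597 -50]
 [323  99 601 -66 599 -65]
 [317  71 630 -68 626 -67]
 [302  73 632 -53 628 -53]
 [296  53 653 -53 648 -53]
 [249  29 692 -15 685 -16]]
```

Run:
```python
from h import *
M=np.array([[58,0],[16,41.5],[-36,41.5],[16,-41.5],[-36,-41.5],[-62,-52]])/1e3
W=np.array([[686,-4],[647,40],[589,44],[645,-43],[589.5,-41],[565,-50]])/1e3
T=np.array([[686,-3],[645,43],[594,44],[645,-42],[587,-40],[566,-49]])/1e3
for P in(W,T,(W+T)/2): print(fit(M,P))
# approach
s=-1; xy=(.4645,-.0472)
arm.grip(.6,20)
arm.move_ptp((*xy,.26),ori(-25.2,s))
hit=arm.move_straight((*xy,.201),rate=.06,contact_N=4)
print(hit,arm.observe()['ee_pos'])
arm.grip(0.0,30)
o=arm.observe(); print(o['grip_width']*85,o['gripper_force'],o['contact_force'],o['clock'])
```

```text
(array([ 6.27856114e-01, -5.71719263e-04]), np.float64(-1.8283606029479904), array([0.00158726, 0.0018705 , 0.00462684, 0.00251471, 0.00105493,
       0.00095743]))
(array([6.28157432e-01, 5.48350389e-04]), np.float64(-2.1781880855714983), array([0.00134888, 0.00174651, 0.00065838, 0.00247649, 0.00363369,
       0.00177509]))
(array([ 6.28006730e-01, -1.15737624e-05]), np.float64(-2.0027374894406145), array([0.00146177, 0.00081291, 0.00235626, 0.00249512, 0.00234423,
       0.0013106 ]))
False [ 0.46468544 -0.04716435  0.20149423]
21.23771202931596 30.68349838256836 [-1.31984752 -1.48731658  3.71873803] 5.0083
```

```bash
cat >> h.py <<'E'
N=np.array([.628,0.]);NA=-2.4;OFF=np.array([.0046,0.0007])
def tcp(nx,z,ny=0,da=0):
    u=np.radians(NA);Rn=np.array([[np.cos(u),-np.sin(u)],[np.sin(u),np.cos(u)]])
    a=np.radians(NA+da);R=np.array([[np.cos(a),-np.sin(a)],[np.sin(a),np.cos(a)]])
    return (*(N+Rn@[nx,ny]-R@OFF),z)
E
python3 - <<'E'
from h import *
z=.2015
arm.move_straight(tcp(-.128,z),rate=.05,frame=ori(NA,-1))
o=arm.observe();print(o['contact_force'],o['grip_width']*85,o['ee_pos'])
h=arm.move_straight(tcp(-.05,z),rate=.04,contact_N=12)
o=arm.observe();print(h,o['contact_force'],o['ft_torque'],o['ee_pos'],tcp(-.05,z),o['clock'])
p,d=arm.read_camera('top'); cv2.imwrite('pics/t2.png',cv2.resize(p[100:280,230:430],None,fx=3,fy=3,interpolation=cv2.INTER_CUBIC)[:,:,::-1])
p,d=arm.read_camera('wrist'); cv2.imwrite('pics/w2.png',p[:,:,::-1])
E
```

```text
[-2.23280771 -4.34692877  2.56638385] 21.587242688962117 [0.49542439 0.00428568 0.20153599]
False [-7.96802019  0.28245781  7.31122019] [ 0.08668808  2.88188994 -0.01105532] [0.57262202 0.00168262 0.20152288] (np.float64(0.573418580518992), np.float64(0.0015870247125450985), 0.2015) 8.4667
```

View pics/w2.png

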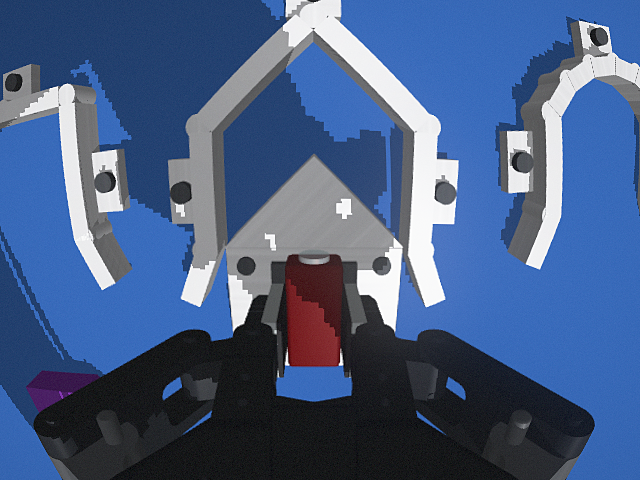

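The carriage nose at (315,155) points straight at the V bottom (314,40), with clearance on both sides, so I drive it in until contact.

Run:
```python
from h import *
z=.2015
h=arm.move_straight(tcp(-.010,z),rate=.04,contact_N=15)
o=arm.observe();print(h,o['contact_force'],o['ee_pos'],tcp(0,z))
if not h:
    h=arm.move_straight(tcp(.010,z),rate=.015,contact_N=18)
    o=arm.observe();print(h,o['contact_force'],o['ft_torque'],o['ee_pos'],o['clock'])
p,d=arm.read_camera('wrist'); cv2.imwrite('pics/w3.png',p[:,:,::-1])
```

```text
False [-7.91072613 -0.0851505   7.27982499] [6.12729569e-01 1.44419944e-05 2.01528745e-01] (np.float64(0.6233747220239348), np.float64(-0.0005067579739148826), 0.2015)
True [-2.58160514 -0.06785744  4.05581743] [ 0.20856839  0.50094659 -0.05719216] [ 6.25318407e-01 -3.78892737e-04  2.01530486e-01] 10.625
```

View pics/w3.png

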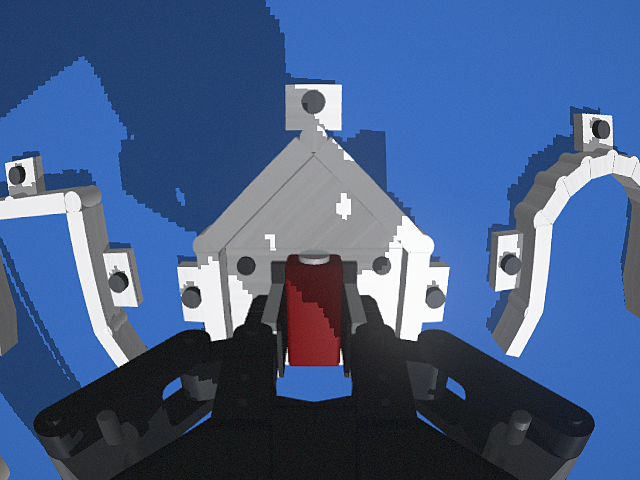

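The carriage appears seated, with its nose faces against the V from (315,152) down. I'll release, rise and check it.

Run:
```python
from h import *
arm.grip(.6); o=arm.observe(); x=o['ee_pos']
arm.move_straight((x[0],x[1],.30),rate=.1)
arm.move_straight((x[0]-.1,x[1],.36),rate=.15)
m=arm.camera_model('wrist');p,d=arm.read_camera('wrist'); cv2.imwrite('pics/w4.png',p[:,:,::-1]); print(arm.observe()['clock'])
np.savez('w4.npz',p=p,**m)
```

```text
13.1917
```

View pics/w4.png

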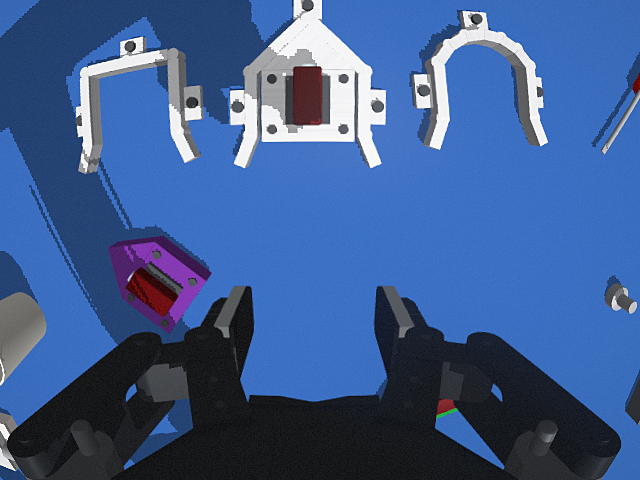

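The carriage sits in the pointed nest with its back edge at row ~142 and the mouth ends at row ~166. A quick numeric check of that gap follows; fully home should give 22 mm.

Run:
```python
from h import *
f=np.load('w4.npz'); p=f['p']; m={k:f[k] for k in('intrinsics','rvec','tvec')}
w=cv2.cvtColor(p,cv2.COLOR_RGB2HSV); w=((w[...,1]<60)&(w[...,2]>90)).astype(np.uint8)
w[:, :225]=0; w[:,390:]=0; w[185:]=0
# bottom-most white pixel per column
cols=[270,280,290,330,340,350]; q=np.array([[c,np.flatnonzero(w[:,c]).max()] for c in cols]); print(q[:,1],(rays('wrist',q,.022,m)*1e3).round(1).tolist(),'z0',(rays('wrist',q,0,m)*1e3).round(1)[[0,5]].tolist())
b=blob(w,300,100); c=contour(b); q=cv2.approxPolyDP(c,2,True).reshape(-1,2); q=q[q[:,1]>125]
print(np.c_[q,rays('wrist',q,.02,m)*1e3].round(0).astype(int))
cv2.imwrite('pics/c5.png',cv2.resize(p[0:175,220:395],None,fx=3.4,fy=3.4,interpolation=cv2.INTER_CUBIC)[:,:,::-1])
```

```text
[141 141 141 141 141 141] [[589.1, 31.0], [588.6, 22.8], [588.2, 14.7], [586.7, -17.7], [586.5, -25.8], [586.2, -34.0]] z0 [[588.8, 33.5], [585.7, -36.2]]
[[234 163 573  63]
 [243 167 569  55]
 [248 165 570  51]
 [259 137 593  40]
 [262 141 589  38]
 [353 141 586 -37]
 [355 127 598 -39]
 [365 161 569 -46]
 [370 167 564 -50]
 [379 164 567 -58]]
```

View pics/c5.png

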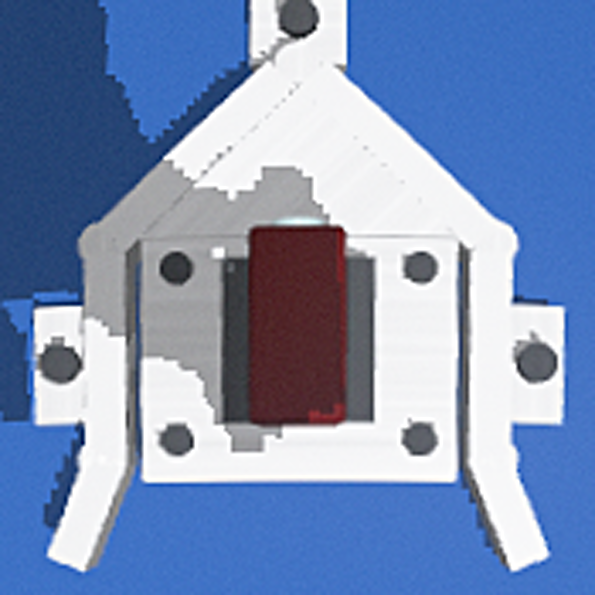

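The carriage's V faces sit flush. Its back is about 21 mm inside the mouth ends (22 expected), and the direction agrees within 1°.

```bash
python3 -c "
from station import arm
print(arm.sign_off())"
```

```text
the job is handed in; nothing more can be done
None
```

The carriage is home in the pointed nest by my final camera check (about 1 mm and 1° from exact), the arm never went near the cup, knob or screwdriver, and the job is handed in; no verdict was returned.

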